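# Hang the pastry blender up to drip-dry

### The arm

A 6-joint arm with a two-finger parallel gripper is mounted at the origin on a cart in front of the work surface, level with it; the furniture and walls round the work are solid. World frame = base frame: x ahead of the robot, y to its left, z up, the work surface at z = 0. Lengths are in m, angles in rad, forces in N, time in s.
With the tool pointing down it reaches from about 0.35 to 0.8 m from the base axis. Payload 7.3 kg.
Tool frame: the origin (TCP) lies on the centre line of the jaws, within the pads' length; the fingertips stand 8 mm ahead of it and the grasp point (between the pads) lies 11 mm behind it; z points along the fingers, y is the line along which they close (so a half turn about z gives the same grasp; the last joint's range is limited). The gripper opens to 85 mm and grips with 20 to 120 N. Pads are 22 mm wide; open, the fingers measure 114 mm over their backs; the gripper's body (76 mm by 85 mm) begins 54 mm behind the grasp point. The pads swing forward as they close: fully open they stand 13 mm farther back than shut.
Start: joints at [1.038, 0.342, 1.524, -0, 1.275, -0.146], TCP at [0.198, 0.486, 0.239] pointing down, gripper open.
Joint ranges: [-2.53, 2.53], [-0.77, 2.02], [0.04, 2.7], [-1, 4.14], [0.28, 2.66], [-3.11, 3.11]. Speed limits (rad/s): [2.57, 2.57, 3.14, 3.14, 3.14, 3.14].

### API

Orientations are given as a unit quaternion [x, y, z, w].
In Python, from plant import ctrl, imaging gives the robot as it stands.
- The arm moves only by the tool drive_tool, never from a script. Its argument "moves" is a list of rows, each an object with "linear": the shift along the tool's x, y, z normalised to -1 to 1, where 1 is 300 mm, a list of three; "rotation": the turn, a rotation vector about the tool's x, y, z normalised to -1 to 1, where 1 is 90 degrees, a list of three. In form: [{"linear": [x, y, z], "rotation": [rx, ry, rz]}, ...]. A call has 1 to 5 rows; each row is the pose to reach, as a shift and turn from the pose commanded when the call began, along the tool's axes at that moment; what a row does not reach only later rows make up. A row lasts 1/10 s, in which the tool goes at most 50 mm and 8.59 degrees, less where a joint would pass 70% of its speed; a pose out of reach is approached as far as the arm can. A call with a number of a shift or a turn outside -1 to 1 is refused whole. A call with a gripper value outside its range is refused whole. "grip" is the opening, from 0 (shut) to 1 (fully open), set as the call begins (left out, the last holds). The fingers move at their own pace and stop on an object; "squeeze" is the grip in N (left out, the last holds). Time passes only in rows, so rows that repeat a pose let the fingers close. It gives the time, the measured TCP pose, the force, the opening and the grip force at its end, in the units of the state.
- ctrl.sense(): the state, without advancing time (a new reading comes with each control period).
- imaging.grab_frame(name): name is "scene" or "side" or "wrist"; returns the picture (480x640x3 uint8, red, green, blue); there is no depth.
- imaging.calibration(name): a dict with "intrinsics" (3x3 intrinsics, pixels), "extrinsics" (4x4, takes a point from camera to world coordinates). Camera axes: x right, y up, looking along -z (the intrinsics and any distortion apply to the point x, -y, -z); pixel columns grow to the right and rows downward; lengths in m; the calibration is good to about 2 mm. The wrist camera is an equidistant fisheye: a pixel r from the principal point sees the ray r / f radians off the axis. A picture is of the moment at which its call begins: read the wrist's pose just before it. calibration takes no time and is no camera call; for the wrist camera it gives the pose at the moment of the call.
- ctrl.sign_off(): hands the job in; it is judged then, once.
The state is a dict: "t": time; "qpos": joint angles; "dq": joint speeds; "tau": joint torques, N m; "ee_pos": TCP position; "tcp_rot": TCP orientation; "ft_force": force on the tool from outside, world axes, zero at the start; "moment": the same for the moment, N m; "finger_gap": finger opening in m; "gripper_force": force on a finger pad.
Only numpy, scipy, OpenCV 4.12 (cv2) and the standard library are available. Lean on these libraries where they do the work, as an engineer would, in place of code of your own. Each camera call takes 0.05 s, during which the arm holds its last target. There are 200 camera calls.

### The job

Hang the freshly washed pastry blender up to drip-dry. First swing the long lower arm of the drying stand out from the back until it meets its stop over the drip pan, then pass the blender's loop over the arm's upturned tip and hang it on the straight bar by its handle, so that it hangs free and still with the arm left at its stop. Leave the short upper arm and the round cutter that hangs on it as they are, and do not shift the timer, the honey jar or the glass mug.

Things in the scene. Friction and masses are not known exactly. Their poses are not given: they have to be found in the camera images.
- pastry_blender: Pastry blender 106 x 41 x 92 mm, 0.16 kg: dark handle (along its y, 26 mm wide in x, 24 mm thick) over five U-bent 3.4 mm wires; stands upright on the wires, left or right of the stand. Origin: middle of its underside, z up. Handle underside 68, handle centre 80 mm above it. The loop is open along x: 4 to 68 mm high, 90 mm wide (y) at the top, 60 at the bottom.
- blender_seat (a point): Middle of the underside of the blender's handle (68 mm above the blender's origin), the place that rests on the bar; axes as the blender's.
- drying_stand: Steel drip-dry stand, fixed: drip pan 225 x 160 mm, rim 21 mm high, and a post (14 mm diameter, 211 mm high) near its rear edge, carrying a long arm and, 28 mm above it, a short arm (115 mm). Origin: foot of the post on its axis. Its -x points forward over the pan (x -195 to +30 mm, y -80 to +80 mm). The long arm is folded towards +y, the short one towards -y.
- long_arm (a joint): Turn of the long lower arm about the post, rad, counter-clockwise from above: 0 = folded along the stand's +y, 1.571 = stop, along the stand's -x over the middle of the pan. Stays where it is left (friction about 0.12 N m). Starts between 0 and 0.4.
- long_arm_root (a point): Point on the post's axis at the height of the long arm's bar axis (150 mm above the table). Its x axis points outward along the arm, its z up.
- long_arm_tip (a point): Point on the long arm's bar axis where it turns up, 170 mm from the post's axis; axes as long_arm_root. The bar is level and round, 9 mm in diameter, straight from 13 to 160 mm out from the post's axis; the tip goes straight up to a dark 15 mm ball centred 22 mm above the bar axis (top 30 mm above it).
- short_arm (a joint): Turn of the short upper arm about the post, rad: 0 = folded along the stand's -y, grows clockwise seen from above. To be left at 0.
- round_cutter: Round plain steel pastry cutter, a ring of 82 mm diameter and 36 mm width with a fine beaded edge, hanging on the short upper arm. Origin: centre of the ring. To be left hanging.
- timer: Round white kitchen timer with a red knob, 66 x 66 x 46 mm, on the other side of the stand from the blender; origin under its centre.
- honey_jar: Glass jar with a yellow lid, 77 mm diameter, 120 mm high, to the right of the stand; origin under its centre.
- glass_mug_a: Clear glass mug with handle, 77 x 116 x 100 mm, to the left of the stand; origin under its centre.
There are look-alikes about, which are no part of the job. Leave any blue look-alike of the round_cutter alone.

How it is judged:
On the way, in this order (a step that is already met when the one before it is completed fails the run):
1. the long arm is swung out to its stop (within 0.12 rad) (value of joint long_arm above 1.45 rad), for 0.2 s.
2. the blender's handle rests on the long arm's bar, the bar passing through its loop (x of blender_seat in the frame of long_arm_root between 0.03 and 0.16 m and z of blender_seat in the frame of long_arm_root between 0 and 0.015 m and y of blender_seat in the frame of long_arm_root between -0.03 and 0.03 m and contact force between pastry_blender and drying_stand above 0.3 N), for 0.2 s.
At the end, for the whole second after the job is handed in: Long arm within 0.12 rad of its stop; blender upright (0.5 rad), still, the middle of its handle's underside on the bar: 30 to 160 mm from the post axis, within 30 mm of the bar sideways, 0 to 15 mm above its axis; cutter still hanging (above 0.12 m); short arm folded (under 0.15 rad) (value of joint long_arm above 1.45 rad and x of blender_seat in the frame of long_arm_root between 0.03 and 0.16 m and y of blender_seat in the frame of long_arm_root between -0.03 and 0.03 m and z of blender_seat in the frame of long_arm_root between 0 and 0.015 m and angle between pastry_blender's own z axis and vertical below 0.5 rad and linear speed of pastry_blender below 0.03 m/s and height (world z) of round_cutter above 0.12 m and value of joint short_arm below 0.15 rad); the robot touches nothing.
It fails at once if the round cutter is knocked off the short arm (height (world z) of round_cutter below 0.12 m).
It fails at once if the short upper arm is swung away from its place (value of joint short_arm above 0.15 rad).
It fails at once if the timer, the honey jar or the glass mug is shifted by more than 3 cm (distance of any of timer, honey_jar, glass_mug_a from where it was at the start of the episode above 0.03 m).
It also fails if it takes over 58 s, if anything falls off the work surface, if the arm or the gripper's body presses on something with over 40 N, if the wrist force passes 120 N, or if a joint passes its speed limit or range.

## Working session

There is one attempt and no reset: what is moved stays moved. The work goes in short steps, Python scripts to look and compute and a tool call to move; the robot and the scene stay as the last step left them, time stands still between calls to the robot, and variables do not carry over. Pictures are saved under pics/ and viewed, at most 10 in all, crops included, and the job is handed in when it is done.

Besides the shell and the picture viewer there is one more tool, called after "Call:" as name(argument=value, ...) on one line, values as JSON. drive_tool: Moves the arm, as the interface text tells. Its arguments: {"type":"object","properties":{"moves":{"type":"array","items":{"type":"object","properties":{"linear":{"type":"array","items":{"type":"number"}},"rotation":{"type":"array","items":{"type":"number"}}}}},"grip":{"type":"number"},"squeeze":{"type":"number"}},"required":["moves"]}

```bash
mkdir -p pics; ls; python3 - <<'E'
from plant import ctrl, imaging
import cv2,numpy as np
np.set_printoptions(precision=4,suppress=True)
print(ctrl.sense())
for n in ["scene","side"]:
    c=imaging.calibration(n);print(n,c["intrinsics"],c["extrinsics"],[k for k in c])
    cv2.imwrite(f"pics/{n}0.png",imaging.grab_frame(n)[:,:,::-1])
E
```

```text
pics
{'t': 0.0, 'qpos': array([ 1.038 ,  0.3427,  1.525 , -0.    ,  1.2754, -0.146 ]), 'dq': array([-0.0012,  0.0005,  0.0009, -0.0024,  0.0005,  0.0004]), 'tau': array([ -0.0014, -43.3675, -24.6014,  -0.0001,   0.008 ,  -0.    ]), 'ee_pos': array([0.1978, 0.4859, 0.2386]), 'tcp_rot': array([ 0.1922,  0.9814, -0.0007, -0.0003]), 'ft_force': array([0.2209, 0.5376, 0.7533]), 'moment': array([-0.0196,  0.0749, -0.0058]), 'gripper_force': 0.0, 'finger_gap': 0.0854001097147079}
scene [[526.1818   0.     317.3092]
 [  0.     526.1818 233.9987]
 [  0.       0.       1.    ]] [[ 0.9022  0.2981 -0.3118  0.1294]
 [-0.4312  0.6013 -0.6727 -0.9629]
 [-0.0131  0.7413  0.6711  1.0612]
 [ 0.      0.      0.      1.    ]] ['intrinsics', 'extrinsics']
side [[450.8499   0.     318.6392]
 [  0.     450.8499 237.278 ]
 [  0.       0.       1.    ]] [[-0.9976 -0.0084  0.0692  0.6338]
 [ 0.0662 -0.4265  0.9021  0.986 ]
 [ 0.0219  0.9045  0.426   0.5834]
 [ 0.      0.      0.      1.    ]] ['intrinsics', 'extrinsics']
```

View pics/scene0.png

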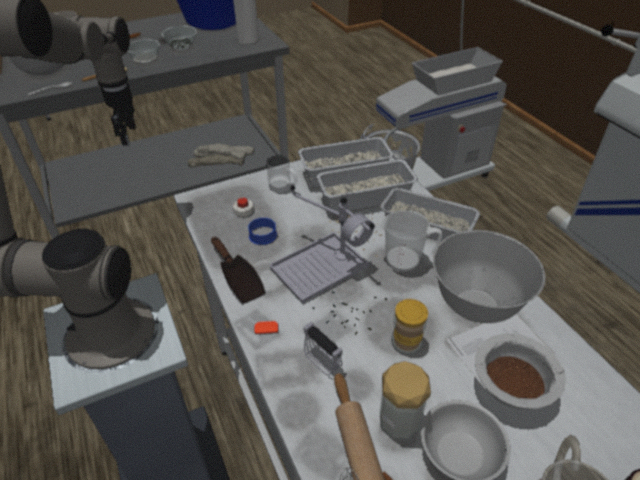

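View pics/side0.png

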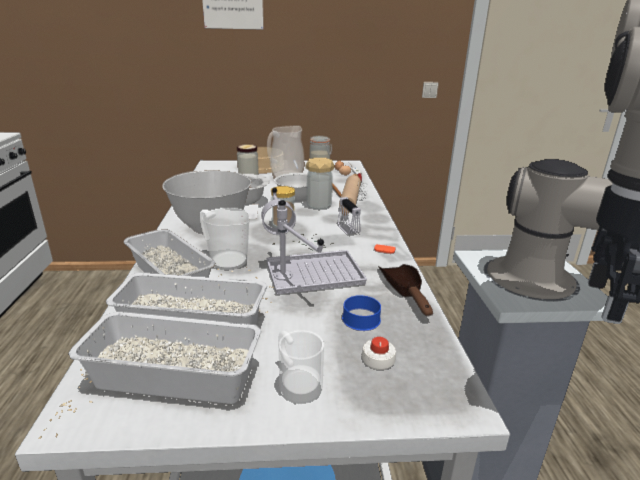

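The scene picture shows the blender near (322,347), the stand's pan near (322,267), the long arm's ball near (293,188), and the cutter near (358,229). In the side picture the ball is at (321,243) and the blender at (348,215). I'll enlarge both.

```bash
python3 - <<'E'
import cv2,numpy as np
a=cv2.imread('pics/scene0.png');b=cv2.imread('pics/side0.png')
A=cv2.resize(a[170:390,265:415],None,fx=2.66,fy=2.66,interpolation=cv2.INTER_CUBIC)
B=cv2.resize(b[180:310,250:383],None,fx=3,fy=3,interpolation=cv2.INTER_CUBIC)
B=cv2.copyMakeBorder(B,0,A.shape[0]-B.shape[0],0,0,cv2.BORDER_CONSTANT)
o=np.hstack([A,B]);print(o.shape);cv2.imwrite('pics/crop0.png',o)
E
```

```text
(585, 798, 3)
```

View pics/crop0.png

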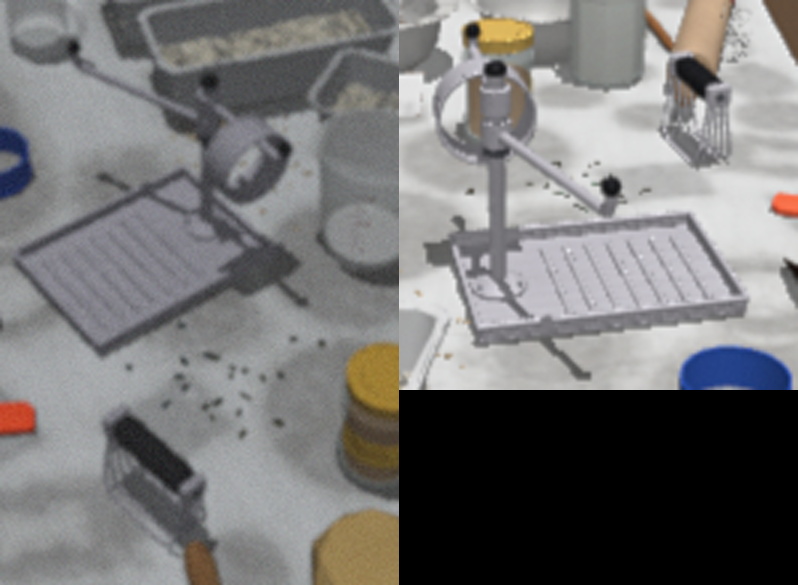

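The crops show, as crop pixels: ball at (73,47) scene and (611,187) side, post cap at (208,82) and (496,68), handle centre at (155,452) and (702,79), and pan corners at (18,260), (102,352) and (185,172). I'll triangulate these.

```bash
cat > h.py <<'E'
from plant import ctrl, imaging
import numpy as np, cv2
np.set_printoptions(precision=4,suppress=True)
def ray(n,p):
    c=imaging.calibration(n);K=c["intrinsics"];T=c["extrinsics"]
    d=np.array([(p[0]-K[0,2])/K[0,0],-(p[1]-K[1,2])/K[1,1],-1.]);d/=np.linalg.norm(d)
    return T[:3,3],T[:3,:3]@d
def onz(n,p,z):
    o,d=ray(n,p);return o+d*(z-o[2])/d[2]
def tri(p,q):
    o,d=ray("scene",p);u,e=ray("side",q)
    s,t=np.linalg.lstsq(np.c_[d,-e],u-o,rcond=None)[0]
    a,b=o+s*d,u+t*e;return (a+b)/2,np.linalg.norm(a-b)
def proj(n,X):
    c=imaging.calibration(n);K=c["intrinsics"];T=c["extrinsics"]
    p=T[:3,:3].T@(np.array(X)-T[:3,3]);return K[0,2]-K[0,0]*p[0]/p[2],K[1,2]+K[1,1]*p[1]/p[2]
E
python3 - <<'E'
from h import *
S=lambda x,y:(x/2.66+265,y/2.66+170)
D=lambda x,y:((x-399)/3+250,y/3+180)
for n,a,b in [("ball",(73,47),(611,187)),("cap",(208,82),(496,68)),("sball",(281,148),(473,31)),("handle",(155,452),(702,79))]:
    print(n,*tri(S(*a),D(*b)))
for a in [(18,260),(102,352),(185,172)]: print("pan",onz("scene",S(*a),.021))
for a in [(462,237),(690,214),(747,302),(474,335)]: print("pan side",onz("side",D(*a),.018))
for a in [(117,425),(193,485)]: print("hend",onz("scene",S(*a),.085))
for a in [(679,62),(724,94)]: print("hend side",onz("side",D(*a),.085))
print("timer",tri((243.5,203),(380,345)), onz("scene",(310,300),0))
E
```

```text
ball [0.5642 0.1357 0.1701] 0.0004037652268965225
cap [ 0.6449 -0.0149  0.2019] 7.384337083512558e-05
sball [ 0.6652 -0.1246  0.194 ] 0.0005170767538888757
handle [ 0.4398 -0.3075  0.0784] 0.006849900206625728
pan [0.4405 0.0106 0.021 ]
pan [ 0.4673 -0.1409  0.021 ]
pan [0.6569 0.0547 0.021 ]
pan side [ 0.6776 -0.0785  0.018 ]
pan side [ 0.4693 -0.1184  0.018 ]
pan side [0.442  0.0406 0.018 ]
pan side [0.6636 0.0841 0.018 ]
hend [ 0.4241 -0.2722  0.085 ]
hend [ 0.4548 -0.3563  0.085 ]
hend side [ 0.4571 -0.3374  0.085 ]
hend side [ 0.4227 -0.2474  0.085 ]
timer (array([0.4608, 0.3026, 0.0317]), np.float64(0.004699760418089959)) [ 0.4932 -0.1248  0.    ]
```

Measured so far:
- Post at (0.645, -0.015) and ball 171 mm out, which matches the given size. The stand's yaw is about 10.5°, and the long arm is at about 0.31 rad.
- Stop direction is 190.5°.
- Handle at (0.440, -0.308), yaw about 110°.

I'll go behind the long arm with the gripper shut.

Call:
drive_tool(moves=[{"linear":[-0.8,-0.235,-0.05]},{"linear":[-0.8,-0.235,-0.05]},{"linear":[-0.8,-0.235,-0.05]},{"linear":[-0.8,-0.235,-0.05]},{"linear":[-0.8,-0.235,-0.05]}], grip=0)

```text
$.moves[0]: bad value
```

Call:
drive_tool(moves=[{"linear":[-0.8,-0.235,0]},{"linear":[-0.8,-0.235,0]},{"linear":[-0.8,-0.235,0]},{"linear":[-0.8,-0.235,0]},{"linear":[-0.8,-0.235,0]}])

```text
$.moves[0]: bad value
```

Call:
drive_tool(moves=[{"linear":[-0.2,-0.06,0],"rotation":[0,0,0.3]},{"linear":[-0.2,-0.06,0],"rotation":[0,0,0.3]},{"linear":[-0.2,-0.06,0],"rotation":[0,0,0.3]},{"linear":[-0.2,-0.06,0],"rotation":[0,0,0.3]},{"linear":[-0.2,-0.06,0],"rotation":[0,0,0.3]}])

```text
t: 0.6
ee_pos: [0.2466, 0.4469, 0.2391]
tcp_rot: [0.415, 0.91, -0.0, -0.0]
ft_force: [0.5, 0.1, 0.1]
finger_gap: 0.085
gripper_force: 0.0
```

Call:
drive_tool(moves=[{"linear":[-0.8,0.15,-0.04],"rotation":[0,0,0]},{"linear":[-0.8,0.15,-0.04],"rotation":[0,0,0]},{"linear":[-0.8,0.15,-0.04],"rotation":[0,0,0]},{"linear":[-0.8,0.15,-0.04],"rotation":[0,0,0]},{"linear":[-0.8,0.15,-0.04],"rotation":[0,0,0]}], grip=0)

```text
t: 1.1
ee_pos: [0.4391, 0.2935, 0.2514]
tcp_rot: [0.414, 0.91, 0.0, 0.0]
ft_force: [0.3, 1.3, 0.6]
finger_gap: 0.0125
gripper_force: 0.0
```

Call:
drive_tool(moves=[{"linear":[-0.83,0.15,0],"rotation":[0,0,0]},{"linear":[-0.83,0.15,0],"rotation":[0,0,0]},{"linear":[-0.83,0.15,0],"rotation":[0,0,0]},{"linear":[-0.83,0.15,0],"rotation":[0,0,0]},{"linear":[-0.83,0.15,0],"rotation":[0,0,0]}])

```text
t: 1.6
ee_pos: [0.6335, 0.1368, 0.2511]
tcp_rot: [0.414, 0.91, 0.0, -0.0]
ft_force: [1.0, 1.5, 0.6]
finger_gap: 0.0
gripper_force: 0.0
```

Call:
drive_tool(moves=[{"linear":[0,0,0],"rotation":[0,0,0.2]},{"linear":[0,0,0],"rotation":[0,0,0.2]},{"linear":[0,0,0],"rotation":[0,0,0.2]},{"linear":[0,0,0],"rotation":[0,0,0.2]}])

```text
t: 2.0
ee_pos: [0.6321, 0.1383, 0.2511]
tcp_rot: [0.551, 0.835, -0.0, -0.0]
ft_force: [-0.0, -0.3, -0.6]
finger_gap: 0.0002
gripper_force: 0.0
```

```bash
python3 - <<'E'
from h import *
cv2.imwrite("pics/s1.png",imaging.grab_frame("side")[:,:,::-1]); print(ctrl.sense()["ee_pos"])
cv2.imwrite("pics/w1.png",imaging.grab_frame("wrist")[:,:,::-1])
a=cv2.imread("pics/s1.png")[130:330,200:420];b=cv2.resize(cv2.imread("pics/w1.png"),(400,300))
a=cv2.resize(a,(400,364));o=np.zeros((364,800,3),np.uint8);o[:,:400]=a;o[:300,400:]=b;cv2.imwrite("pics/c1.png",o)
E
```

```text
[0.6321 0.1383 0.2513]
```

View pics/c1.png

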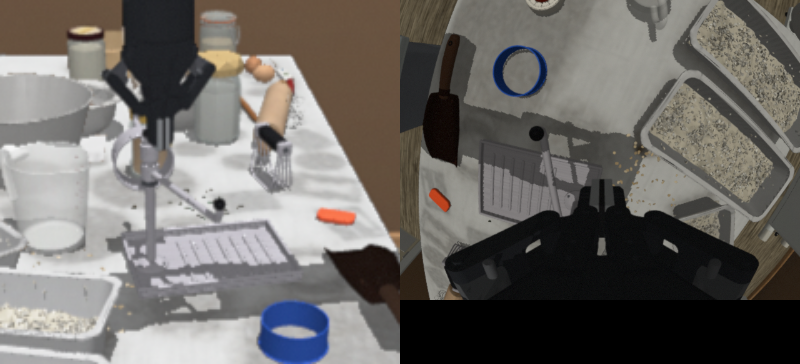

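The wrist view shows the shut fingers on the far (+x) side of the long arm, and they are clear of it. I'll descend and work out the arc.

Call:
drive_tool(moves=[{"linear":[0,0,0.345],"rotation":[0,0,0]},{"linear":[0,0,0.345],"rotation":[0,0,0]},{"linear":[0,0,0.345],"rotation":[0,0,0]}])

```text
t: 2.4
ee_pos: [0.6281, 0.1377, 0.1413]
tcp_rot: [0.552, 0.834, -0.004, -0.005]
ft_force: [-1.3, -1.1, -0.9]
finger_gap: -0.0002
gripper_force: 0.0
```

```bash
python3 - <<'E'
from h import *
p=np.array([.632,.138]);x=np.array([-.394,.920]);y=np.array([.920,.394])
for f in [118,130,142,154,166,178,185,190.5]:
    c,s=np.cos(np.radians(f)),np.sin(np.radians(f))
    w=np.array([.645,-.015])+.13*np.array([c,s])-.018*np.array([-s,c])
    print(f,w,(w-p)@x/.3,(w-p)@y/.3)
E
```

```text
118 [0.5999 0.1082] -0.04907516565666721 -0.13765039580645666
130 [0.5752 0.0962] -0.05375909203005466 -0.22906085345336277
142 [0.5536 0.0792] -0.07734596618199069 -0.31749993023070655
154 [0.536  0.0582] -0.11880492852965659 -0.39910241410554337
166 [0.5232 0.0339] -0.1763240234762852 -0.4703018849603812
178 [0.5157 0.0075] -0.24738939056546905 -0.5279865842658964
185 [ 0.5139 -0.0084] -0.2938854722279833 -0.554364297787808
190.5 [ 0.5139 -0.021 ] -0.33246645622461896 -0.5709932235268774
```

Call:
drive_tool(moves=[{"linear":[-0.05,-0.08,0],"rotation":[0,0,0]},{"linear":[-0.05,-0.14,0],"rotation":[0,0,0]},{"linear":[-0.05,-0.185,0],"rotation":[0,0,0]},{"linear":[-0.055,-0.23,0],"rotation":[0,0,0]},{"linear":[-0.065,-0.275,0],"rotation":[0,0,0]}])

```text
t: 2.9
ee_pos: [0.5651, 0.0879, 0.1509]
tcp_rot: [0.552, 0.834, 0.001, 0.002]
ft_force: [1.5, 0.5, 1.0]
finger_gap: 0.0002
gripper_force: 0.6
```

Call:
drive_tool(moves=[{"linear":[-0.012,-0.045,0],"rotation":[0,0,0]},{"linear":[-0.032,-0.085,0],"rotation":[0,0,0]},{"linear":[-0.055,-0.125,0],"rotation":[0,0,0]},{"linear":[-0.08,-0.16,0],"rotation":[0,0,0]},{"linear":[-0.11,-0.195,0],"rotation":[0,0,0]}])

```text
t: 3.4
ee_pos: [0.5225, 0.0338, 0.1482]
tcp_rot: [0.553, 0.833, 0.0, 0.0]
ft_force: [1.4, 1.1, -0.2]
finger_gap: -0.0002
gripper_force: 0.5
```

Call:
drive_tool(moves=[{"linear":[-0.035,-0.03,0],"rotation":[0,0,0]},{"linear":[-0.07,-0.055,0],"rotation":[0,0,0]},{"linear":[-0.09,-0.07,0],"rotation":[0,0,0]},{"linear":[-0.11,-0.08,0],"rotation":[0,0,0]},{"linear":[-0.11,-0.08,0],"rotation":[0,0,0]}])

```text
t: 3.9
ee_pos: [0.5134, -0.006, 0.1476]
tcp_rot: [0.553, 0.833, -0.0, -0.0]
ft_force: [-0.4, -0.1, -0.3]
finger_gap: 0.0003
gripper_force: 0.0
```

Call:
drive_tool(moves=[{"linear":[-0.015,-0.003,0],"rotation":[0,0,0]},{"linear":[-0.03,-0.006,0],"rotation":[0,0,0]},{"linear":[-0.045,-0.01,0],"rotation":[0,0,0]},{"linear":[-0.055,-0.012,0],"rotation":[0,0,0]},{"linear":[-0.055,-0.012,0],"rotation":[0,0,0]}])

```text
t: 4.4
ee_pos: [0.5162, -0.0211, 0.1476]
tcp_rot: [0.553, 0.833, 0.001, -0.001]
ft_force: [-0.9, 3.9, 0.5]
finger_gap: -0.0001
gripper_force: 2.2
```

```bash
python3 - <<'E'
from h import *
print(ctrl.sense()["ft_force"])
a=imaging.grab_frame("side")[130:330,200:420,::-1];b=imaging.grab_frame("scene")[130:350,230:450,::-1]
o=np.hstack([cv2.resize(a,(440,400)),cv2.resize(b[:, :180],(360,440))[:400]]);cv2.imwrite("pics/c2.png",o)
E
```

```text
[-0.9314  3.9185  0.459 ]
```

View pics/c2.png

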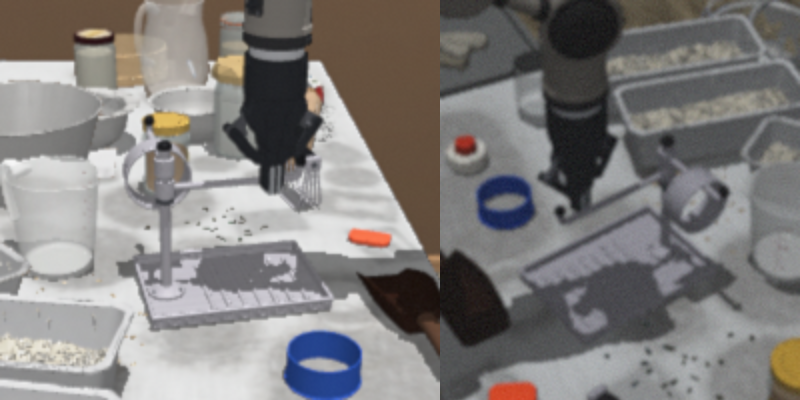

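The picture shows the arm out over the middle of the pan, with the ball at about scene (291,236). The force has risen to 3.9 N, so the arm is at its stop. I'll press slightly more and check the ball position.

Call:
drive_tool(moves=[{"linear":[-0.015,-0.003,0],"rotation":[0,0,0]},{"linear":[-0.015,-0.003,0],"rotation":[0,0,0]},{"linear":[-0.015,-0.003,0],"rotation":[0,0,0]}])

```text
t: 4.8
ee_pos: [0.5162, -0.0221, 0.1476]
tcp_rot: [0.553, 0.833, 0.002, -0.003]
ft_force: [-4.1, 20.1, 3.6]
finger_gap: -0.0
gripper_force: 10.2
```

Call:
drive_tool(moves=[{"linear":[0.08,0.0,0],"rotation":[0,0,0]},{"linear":[0.08,0,-0.3],"rotation":[0,0,0]},{"linear":[0.08,0,-0.35],"rotation":[0,0,0]},{"linear":[0.08,0,-0.35],"rotation":[0,0,0]}])

```text
t: 5.2
ee_pos: [0.5112, -0.0047, 0.2592]
tcp_rot: [0.553, 0.833, 0.002, 0.006]
ft_force: [0.8, 0.3, 0.6]
finger_gap: 0.0003
gripper_force: 0.0
```

```bash
python3 - <<'E'
from h import *
print(onz("scene",(291,236),.172),proj("scene",(.478,-.046,.172)),proj("side",(.478,-.046,.172)))
s=ctrl.sense();print(s["ee_pos"],s["tcp_rot"])
E
```

```text
[ 0.4801 -0.0489  0.172 ] (np.float64(289.76488224373054), np.float64(235.55654667210015)) (np.float64(350.1414000774432), np.float64(209.26785540873067))
[ 0.5112 -0.0047  0.2592] [0.5529 0.8332 0.0023 0.006 ]
```

Call:
drive_tool(moves=[{"linear":[-0.7,-0.5,0],"rotation":[0,0,0]},{"linear":[-0.7,-0.5,0],"rotation":[0,0,0]},{"linear":[-0.7,-0.5,0],"rotation":[0,0,0]},{"linear":[-0.7,-0.5,0],"rotation":[0,0,0]},{"linear":[-0.7,-0.5,0],"rotation":[0,0,0]}], grip=1)

```text
t: 5.7
ee_pos: [0.4524, -0.2503, 0.2526]
tcp_rot: [0.553, 0.833, -0.0, 0.0]
ft_force: [0.4, 0.0, -0.1]
finger_gap: 0.0726
gripper_force: 0.0
```

Call:
drive_tool(moves=[{"linear":[-0.14,-0.11,0],"rotation":[0,0,0]},{"linear":[-0.14,-0.11,0],"rotation":[0,0,0]},{"linear":[-0.14,-0.11,0],"rotation":[0,0,0]},{"linear":[-0.14,-0.11,0],"rotation":[0,0,0]},{"linear":[-0.14,-0.11,0],"rotation":[0,0,0]}])

```text
t: 6.2
ee_pos: [0.4395, -0.2981, 0.2528]
tcp_rot: [0.552, 0.834, 0.0, -0.0]
ft_force: [1.2, 0.2, 0.3]
finger_gap: 0.0851
gripper_force: 0.0
```

```bash
python3 - <<'E'
from h import *
print(onz("scene",(402,438),0),onz("scene",(408,350),0))
s=ctrl.sense();print(s["ee_pos"],s["tcp_rot"]);c=imaging.calibration("wrist");print(c)
f=imaging.grab_frame("wrist");cv2.imwrite("pics/w3.png",f[:,:,::-1])
E
```

```text
[ 0.5066 -0.5539  0.    ] [ 0.6387 -0.3721  0.    ]
[ 0.4395 -0.2981  0.2528] [ 0.5523  0.8337  0.0001 -0.    ]
{'intrinsics': array([[371.6483,   0.    , 322.5767],
       [  0.    , 371.6483, 236.5217],
       [  0.    ,   0.    ,   1.    ]]), 'extrinsics': array([[ 0.9206, -0.3736, -0.1136,  0.4109],
       [ 0.3905,  0.8803,  0.2693, -0.2286],
       [-0.0006, -0.2922,  0.9563,  0.3866],
       [ 0.    ,  0.    ,  0.    ,  1.    ]])}
```

View pics/w3.png

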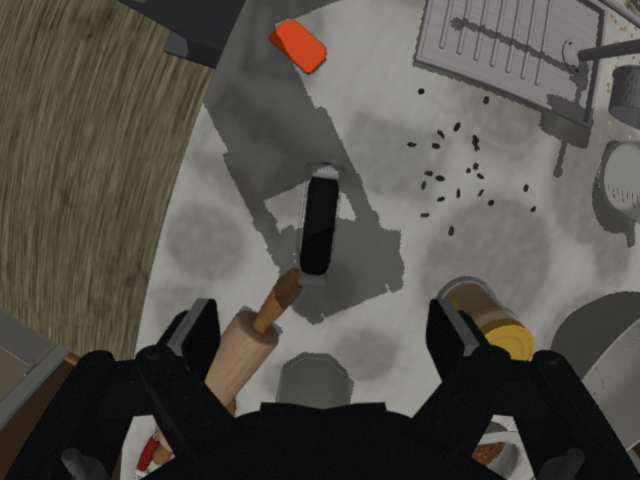

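The wrist view shows the black handle running from (323,178) to (315,273), with its middle at (319,226). The rolling pin's handle lies just past its near end, and the jar is well to the right. I'll compute handle pose and grasp shift.

```bash
cat >> h.py <<'E'
def wonz(p,z):
    c=imaging.calibration("wrist");K=c["intrinsics"];T=c["extrinsics"]
    v=np.array([p[0]-K[0,2],p[1]-K[1,2]])/K[0,0];r=np.linalg.norm(v);u=v/r*np.sin(r)
    d=T[:3,:3]@np.array([u[0],-u[1],-np.cos(r)]);o=T[:3,3];return o+d*(z-o[2])/d[2]
E
python3 - <<'E'
from h import *
g=cv2.cvtColor(cv2.imread("pics/w3.png"),cv2.COLOR_BGR2GRAY)[165:290,280:360]
m=(g<45).astype(np.uint8);cs,_=cv2.findContours(m,0,1);k=max(cs,key=cv2.contourArea)
r=cv2.minAreaRect(k);b=cv2.boxPoints(r)+[280,165];print(r,b)
P=np.array([wonz(q,.087)for q in b]);print(P);c=P.mean(0);print(c)
e=sorted([P[1]-P[0],P[2]-P[1]],key=np.linalg.norm);print([(np.linalg.norm(v),np.degrees(np.arctan2(v[1],v[0]))) for v in e])
s=ctrl.sense();q=s["tcp_rot"];from scipy.spatial.transform import Rotation as R
M=R.from_quat(q).as_matrix();print("yaw y",np.degrees(np.arctan2(M[1,1],M[0,1])),"shift/.3",M.T@(c-s["ee_pos"])/.3)
E
```

```text
((38.676631927490234, 61.36841583251953), (31.05339241027832, 97.687744140625), 6.76617431640625) [[297.5034 273.0428]
 [309.0127 176.0354]
 [339.8499 179.6941]
 [328.3405 276.7014]]
[[ 0.4395 -0.3523  0.087 ]
 [ 0.4164 -0.2701  0.087 ]
 [ 0.4406 -0.2631  0.087 ]
 [ 0.4656 -0.3449  0.087 ]]
[ 0.4405 -0.3076  0.087 ]
[(np.float64(0.025196380808664955), np.float64(16.174340452309696)), (np.float64(0.08531703061709434), np.float64(105.65083390735415))]
yaw y 22.963566055562776 shift/.3 [-0.0301 -0.0095  0.5529]
```

Call:
drive_tool(moves=[{"linear":[-0.03,-0.01,0.1],"rotation":[0,0,0.06]},{"linear":[-0.03,-0.01,0.25],"rotation":[0,0,0.06]},{"linear":[-0.03,-0.01,0.4],"rotation":[0,0,0.06]},{"linear":[-0.03,-0.01,0.52],"rotation":[0,0,0.06]},{"linear":[-0.03,-0.01,0.585],"rotation":[0,0,0.06]}])

```text
t: 6.75
ee_pos: [0.4391, -0.3066, 0.0744]
tcp_rot: [0.591, 0.807, 0.0, -0.002]
ft_force: [0.3, -0.1, -0.1]
finger_gap: 0.0854
gripper_force: 0.0
```

Call:
drive_tool(moves=[{"linear":[0,0,0],"rotation":[0,0,0]},{"linear":[0,0,0],"rotation":[0,0,0]},{"linear":[0,0,0],"rotation":[0,0,0]}])

```text
t: 7.05
ee_pos: [0.4409, -0.3093, 0.079]
tcp_rot: [0.591, 0.806, -0.0, 0.002]
ft_force: [-0.8, -0.5, 0.5]
finger_gap: 0.0854
gripper_force: 0.0
```

Call:
drive_tool(moves=[{"linear":[0,0,0],"rotation":[0,0,0]},{"linear":[0,0,0],"rotation":[0,0,0]},{"linear":[0,0,0],"rotation":[0,0,0]},{"linear":[0,0,0],"rotation":[0,0,0]},{"linear":[0,0,0],"rotation":[0,0,0]}], grip=0, squeeze=40)

```text
t: 7.55
ee_pos: [0.4399, -0.3091, 0.0777]
tcp_rot: [0.592, 0.806, 0.0, 0.0]
ft_force: [0.4, 1.0, 3.4]
finger_gap: 0.0252
gripper_force: 41.0
```

Call:
drive_tool(moves=[{"linear":[0,0,0],"rotation":[0,0,0]},{"linear":[0,0,0],"rotation":[0,0,0]},{"linear":[0,0,0],"rotation":[0,0,0]},{"linear":[0,0,0],"rotation":[0,0,0]},{"linear":[0,0,0],"rotation":[0,0,0]}])

```text
t: 8.05
ee_pos: [0.4399, -0.3091, 0.0777]
tcp_rot: [0.592, 0.806, -0.0, 0.0]
ft_force: [-0.9, 0.9, 5.1]
finger_gap: 0.0252
gripper_force: 41.2
```

Call:
drive_tool(moves=[{"linear":[0,0,-0.1],"rotation":[0,0,0]},{"linear":[0,0,-0.2],"rotation":[0,0,0]},{"linear":[0,0,-0.32],"rotation":[0,0,0]},{"linear":[0,0,-0.425],"rotation":[0,0,0]},{"linear":[0,0,-0.425],"rotation":[0,0,0]}])

```text
t: 8.55
ee_pos: [0.4413, -0.3104, 0.2087]
tcp_rot: [0.592, 0.806, -0.0, 0.004]
ft_force: [0.8, 0.1, -1.5]
finger_gap: 0.0251
gripper_force: 40.3
```

Call:
drive_tool(moves=[{"linear":[0.1,0.02,0],"rotation":[0,0,0.03]},{"linear":[0.23,0.04,0],"rotation":[0,0,0.077]},{"linear":[0.36,0.065,0],"rotation":[0,0,0.077]},{"linear":[0.48,0.09,0],"rotation":[0,0,0.077]},{"linear":[0.6,0.11,0],"rotation":[0,0,0.077]}])

```text
t: 9.05
ee_pos: [0.4163, -0.1256, 0.2034]
tcp_rot: [0.64, 0.769, -0.0, -0.001]
ft_force: [0.3, 0.7, -2.3]
finger_gap: 0.0249
gripper_force: 40.3
```

```bash
python3 - <<'E'
from h import *
from scipy.spatial.transform import Rotation as R
s=ctrl.sense();M=R.from_quat(s["tcp_rot"]).as_matrix();print(s["ee_pos"],s["finger_gap"],np.degrees(np.arctan2(M[1,1],M[0,1])))
u=np.array([.983,.182,0])
for n,t in [("stage",[.409,-.059,.205]),("final",[.5467,-.0332,.205])]: print(n,M.T@(np.array(t)-s["ee_pos"])/.3)
f=imaging.grab_frame("wrist");cv2.imwrite("pics/w4.png",f[:,:,::-1])
E
```

```text
[ 0.4163 -0.1256  0.2034] 0.02489705096648114 10.489011008310625
stage [ 0.2227  0.0165 -0.0051]
final [ 0.2237  0.4835 -0.0059]
```

View pics/w4.png

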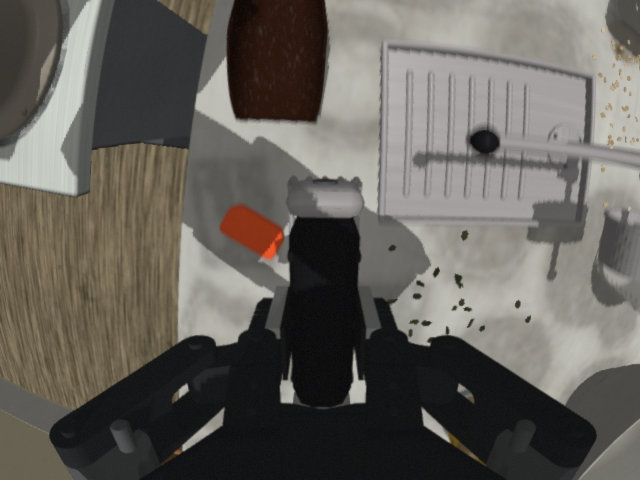

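The blender is held straight in the jaws. The ball is at (484,142) and the bar runs right through about (600,155). I'll check these against the nominal positions.

```bash
python3 - <<'E'
from h import *
a=wonz((484,142),.172);print(a)
for q in [(540,148),(600,155),(635,158)]:
    b=wonz(q,.1545);d=b-a;print(b,np.degrees(np.arctan2(d[1],d[0])))
E
```

```text
[ 0.4761 -0.0368  0.172 ]
[ 0.519  -0.0295  0.1545] 9.64260807847282
[ 0.565  -0.0206  0.1545] 10.353021546438464
[ 0.598  -0.0128  0.1545] 11.143538663868641
```

Call:
drive_tool(moves=[{"linear":[0.1,0.005,0],"rotation":[0,0,0]},{"linear":[0.2,0.015,-0.005],"rotation":[0,0,0]},{"linear":[0.223,0.017,-0.005],"rotation":[0,0,0]},{"linear":[0.223,0.017,-0.005],"rotation":[0,0,0]}])

```text
t: 9.5
ee_pos: [0.4096, -0.0599, 0.2055]
tcp_rot: [0.639, 0.77, -0.0, -0.001]
ft_force: [0.6, -1.2, -1.3]
finger_gap: 0.0254
gripper_force: 40.3
```

The two views agree within 9 mm sideways and on the angle, against ±40 mm of loop clearance. I'll insert along the bar with a small sideways correction.

Call:
drive_tool(moves=[{"linear":[0.02,0.05,0],"rotation":[0,0,0]},{"linear":[0.02,0.1,0],"rotation":[0,0,0]},{"linear":[0.02,0.15,0],"rotation":[0,0,0]},{"linear":[0.02,0.2,0],"rotation":[0,0,0]},{"linear":[0.02,0.25,0],"rotation":[0,0,0]}])

```text
t: 10.0
ee_pos: [0.4835, -0.0423, 0.2055]
tcp_rot: [0.64, 0.769, -0.0, -0.0]
ft_force: [-0.1, 0.3, -1.1]
finger_gap: 0.0253
gripper_force: 40.3
```

Call:
drive_tool(moves=[{"linear":[0,0.05,0],"rotation":[0,0,0]},{"linear":[0,0.1,0],"rotation":[0,0,0]},{"linear":[0,0.15,0],"rotation":[0,0,0]},{"linear":[0,0.2,0],"rotation":[0,0,0]},{"linear":[0,0.2,0],"rotation":[0,0,0]}])

```text
t: 10.5
ee_pos: [0.5431, -0.0313, 0.2052]
tcp_rot: [0.64, 0.769, -0.0, -0.0]
ft_force: [0.9, -0.4, -2.4]
finger_gap: 0.0253
gripper_force: 40.3
```

```bash
python3 - <<'E'
from h import *
s=ctrl.sense();print(s["ee_pos"])
a=imaging.grab_frame("side")[140:320,240:400,::-1];b=imaging.grab_frame("scene")[150:330,250:410,::-1]
cv2.imwrite("pics/c5.png",cv2.resize(np.hstack([a,b]),(800,450),interpolation=cv2.INTER_CUBIC))
E
```

```text
[ 0.5431 -0.0313  0.2052]
```

View pics/c5.png

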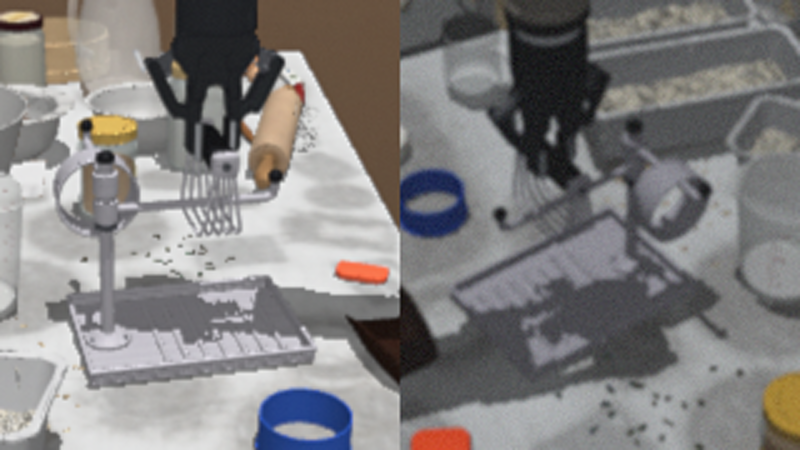

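The side view shows the bar passing through the loop, with the ball beyond it at (277,177). Now I'll lower it.

Call:
drive_tool(moves=[{"linear":[0,0,0.03],"rotation":[0,0,0]},{"linear":[0,0,0.06],"rotation":[0,0,0]},{"linear":[0,0,0.09],"rotation":[0,0,0]},{"linear":[0,0,0.115],"rotation":[0,0,0]},{"linear":[0,0,0.125],"rotation":[0,0,0]}])

```text
t: 11.1
ee_pos: [0.5412, -0.03, 0.1676]
tcp_rot: [0.639, 0.769, -0.0, -0.001]
ft_force: [-0.8, 0.1, -2.4]
finger_gap: 0.0253
gripper_force: 40.3
```

Call:
drive_tool(moves=[{"linear":[0,0,0.005],"rotation":[0,0,0]},{"linear":[0,0,0.01],"rotation":[0,0,0]},{"linear":[0,0,0.01],"rotation":[0,0,0]},{"linear":[0,0,0.01],"rotation":[0,0,0]}])

```text
t: 11.5
ee_pos: [0.5419, -0.0301, 0.1661]
tcp_rot: [0.639, 0.769, 0.0, 0.0]
ft_force: [0.5, -1.7, -0.9]
finger_gap: 0.0254
gripper_force: 40.3
```

Call:
drive_tool(moves=[{"linear":[0,0,0.004],"rotation":[0,0,0]},{"linear":[0,0,0.006],"rotation":[0,0,0]},{"linear":[0,0,0.006],"rotation":[0,0,0]},{"linear":[0,0,0.006],"rotation":[0,0,0]}])

```text
t: 11.9
ee_pos: [0.5418, -0.0301, 0.1641]
tcp_rot: [0.639, 0.769, 0.0, 0.0]
ft_force: [0.2, -0.2, -0.6]
finger_gap: 0.0253
gripper_force: 40.5
```

Call:
drive_tool(moves=[{"linear":[0,0,0.004],"rotation":[0,0,0]},{"linear":[0,0,0.006],"rotation":[0,0,0]},{"linear":[0,0,0.006],"rotation":[0,0,0]},{"linear":[0,0,0.006],"rotation":[0,0,0]}])

```text
t: 12.3
ee_pos: [0.5419, -0.0301, 0.1639]
tcp_rot: [0.639, 0.769, 0.0, 0.001]
ft_force: [-4.8, -0.6, 10.2]
finger_gap: 0.0253
gripper_force: 41.9
```

It's seated, with a 10 N contact. I'll ease off and open partway.

Call:
drive_tool(moves=[{"linear":[0,0,-0.004],"rotation":[0,0,0]},{"linear":[0,0,-0.004],"rotation":[0,0,0]},{"linear":[0,0,-0.004],"rotation":[0,0,0]}], squeeze=20)

```text
t: 12.6
ee_pos: [0.5419, -0.0301, 0.164]
tcp_rot: [0.639, 0.769, 0.0, 0.0]
ft_force: [-1.9, 0.6, 5.9]
finger_gap: 0.0251
gripper_force: 41.1
```

Call:
drive_tool(moves=[{"linear":[0,0,0],"rotation":[0,0,0]},{"linear":[0,0,0],"rotation":[0,0,0]},{"linear":[0,0,0],"rotation":[0,0,0]},{"linear":[0,0,0],"rotation":[0,0,0]},{"linear":[0,0,0],"rotation":[0,0,0]}], grip=0.55)

```text
t: 13.1
ee_pos: [0.5418, -0.0301, 0.1633]
tcp_rot: [0.639, 0.769, -0.0, -0.0]
ft_force: [-1.0, 0.6, 0.7]
finger_gap: 0.0469
gripper_force: 0.0
```

Call:
drive_tool(moves=[{"linear":[0,0,-0.03],"rotation":[0,0,0]},{"linear":[0,0,-0.08],"rotation":[0,0,0]},{"linear":[0,0,-0.15],"rotation":[0,0,0]},{"linear":[0,0,-0.28],"rotation":[0,0,0]},{"linear":[0,0,-0.4],"rotation":[0,0,0]}])

```text
t: 13.6
ee_pos: [0.5416, -0.0301, 0.2854]
tcp_rot: [0.639, 0.769, 0.0, 0.0]
ft_force: [0.1, -0.3, -0.2]
finger_gap: 0.0471
gripper_force: 0.0
```

Call:
drive_tool(moves=[{"linear":[0,-0.1,-0.1],"rotation":[0,0,0]},{"linear":[0,-0.2,-0.1],"rotation":[0,0,0]},{"linear":[0,-0.3,-0.1],"rotation":[0,0,0]},{"linear":[0,-0.3,-0.1],"rotation":[0,0,0]},{"linear":[0,-0.3,-0.1],"rotation":[0,0,0]}])

```text
t: 14.1
ee_pos: [0.4534, -0.0466, 0.3144]
tcp_rot: [0.64, 0.769, 0.001, 0.001]
ft_force: [0.6, -0.1, -0.3]
finger_gap: 0.0472
gripper_force: 0.0
```

```bash
python3 - <<'E'
from h import *
s=ctrl.sense();print(s["t"],s["ee_pos"])
a=imaging.grab_frame("side")[140:320,240:400,::-1];b=imaging.grab_frame("scene")[150:330,250:410,::-1]
cv2.imwrite("pics/c6.png",cv2.resize(np.hstack([a,b]),(800,450),interpolation=cv2.INTER_CUBIC))
E
```

```text
14.1 [ 0.4534 -0.0466  0.3144]
```

View pics/c6.png

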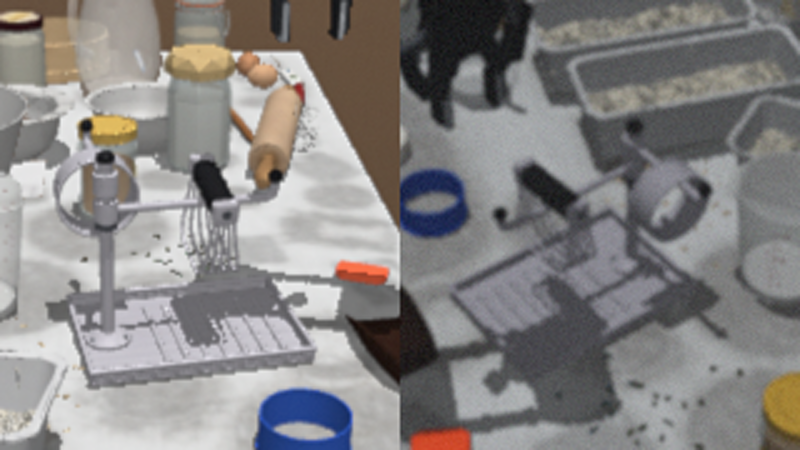

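The blender hangs on the bar, with the handle running from about (205,165) to (228,210). I'll let it settle and check for motion.

Call:
drive_tool(moves=[{"linear":[0,0,0],"rotation":[0,0,0]},{"linear":[0,0,0],"rotation":[0,0,0]},{"linear":[0,0,0],"rotation":[0,0,0]},{"linear":[0,0,0],"rotation":[0,0,0]},{"linear":[0,0,0],"rotation":[0,0,0]}])

```text
t: 14.7
ee_pos: [0.4534, -0.0465, 0.3133]
tcp_rot: [0.639, 0.769, 0.0, -0.0]
ft_force: [0.2, -0.1, 0.0]
finger_gap: 0.0469
gripper_force: 0.0
```

```bash
python3 - <<'E'
from h import *
f=[]
for i in range(40):
    g=imaging.grab_frame("side")[200:260,305:340]
    m=(g.max(2)<60);y,x=np.nonzero(m);f.append((x.mean(),y.mean(),m.sum()))
f=np.array(f);print(f[::4],ctrl.sense()["t"])
a=imaging.grab_frame("side")[140:320,240:400,::-1];b=imaging.grab_frame("scene")[150:330,250:410,::-1]
cv2.imwrite("pics/c7.png",cv2.resize(np.hstack([a,b]),(800,450),interpolation=cv2.INTER_CUBIC))
E
```

```text
[[ 18.5975  12.1824 159.    ]
 [ 18.5975  12.1824 159.    ]
 [ 18.5975  12.1824 159.    ]
 [ 18.5975  12.1824 159.    ]
 [ 18.6438  12.2063 160.    ]
 [ 18.6438  12.2063 160.    ]
 [ 18.5975  12.1824 159.    ]
 [ 18.5975  12.1824 159.    ]
 [ 18.6203  12.1582 158.    ]
 [ 18.6667  12.1824 159.    ]] 16.7
```

View pics/c7.png

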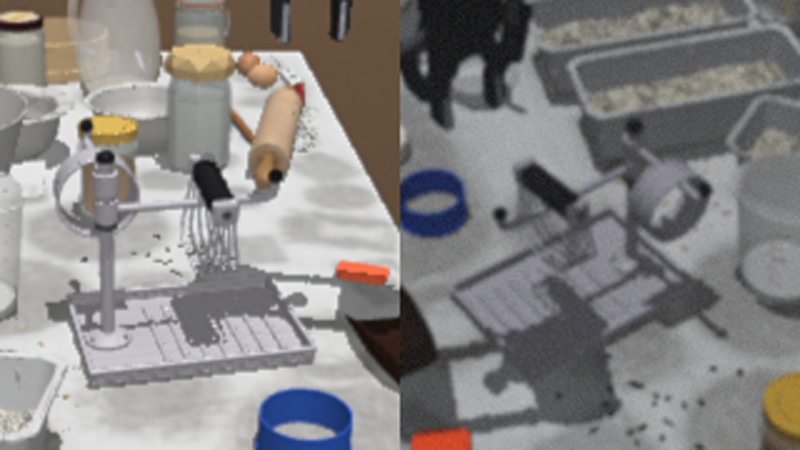

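It is still. As a final check I'll triangulate the handle ends to get the tilt and the sideways position.

```bash
python3 - <<'E'
from h import *
a,ea=tri((318.8,233.2),(321.5,205));b,eb=tri((300,218.8),(331,222.5))
d=b-a;m=(a+b)/2;r=m[:2]-[.645,-.015];c,s=np.cos(np.radians(190.5)),np.sin(np.radians(190.5))
print(a,b,ea,eb,"tilt",np.arcsin(d[2]/np.linalg.norm(d)),"along",r@[c,s],"side",r@[-s,c])
E
```

```text
[ 0.547  -0.0718  0.1734] [0.5313 0.0124 0.1621] 0.0007974168858628477 0.0013615946958286664 tilt -0.13127583632964865 along 0.10678568776394333 side -0.004827646405840528
```

Tilt is about 0.13 rad, the seat is about 107 mm out and 5 mm sideways. All are within limits, so I'm handing in.

```bash
python3 -c "
from plant import ctrl
print(ctrl.sign_off())"
```

```text
the job is handed in; nothing more can be done
None
```

The long arm is at its stop and the blender hangs still on its bar, about 107 mm from the post and tilted about 0.13 rad; the job was handed in at about 17 s, and no verdict came back.

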